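Wedge a dropped rail up to its line

ROBOT

A 7-joint arm with a two-finger parallel gripper is mounted at the origin on the work surface. World frame = base frame: x ahead of the robot, y to its left, z up, the work surface at z = 0. Lengths are in m, angles in rad, forces in N, time in s.
With the tool pointing down it reaches from about 0.4 to 0.875 m from the base axis. Payload 4.4 kg.
Tool frame: the origin (TCP) lies midway between the tips of the shut fingers; the grasp point (between the pads) lies 19 mm behind it (manip.hold_point_z is the distance from the TCP to the grasp point, in m); z points along the fingers, y is the line along which they close (so a half turn about z gives the same grasp; the last joint's range is limited). The gripper opens to 85 mm and grips with 20 to 120 N. Pads are 22 mm wide; open, the fingers measure 114 mm over their backs; the gripper's body (76 mm by 85 mm) begins 54 mm behind the grasp point. The pads swing forward as they close: fully open they stand 13 mm farther back than shut.
Start: joints at [1.23, 0.628, 0.038, 1.517, -0.027, 0.996, -0.02], TCP at [0.176, -0.626, 0.231] pointing down, gripper open.
Joint ranges: [-3.06, 3.06], [-0.37, 2.12], [-1.25, 1.32], [0.18, 2.47], [-1.1, 4.24], [0.23, 1.98], [-2.94, 2.94]. Speed limits (rad/s): [2.57, 2.57, 3.14, 3.14, 3.14, 3.14, 3.14].

INTERFACE

Orientations are given as a rotation vector (axis times angle).
In Python, from plant import manip gives the robot as it stands.
- The arm moves only by the tool step_arm, never from a script. Its argument "rows" is text: rows parted by semicolons, each of 7 numbers parted by spaces: the turn, a rotation vector about the tool's x, y, z in units of 10 degrees (1.0 is 10 degrees), then the shift along the tool's x, y, z in units of 40 mm (1.0 is 40 mm), then the gripper command: -1 is shut, 1 is fully open, values between are in proportion. In form: rx ry rz tx ty tz hand; .... A call has 1 to 20 rows; each row shifts and turns the commanded pose from where the row before left it, along the tool's axes as they then stand; what a row does not reach is not made up. A row lasts 1/8 s, in which the tool goes at most 62.5 mm and 10.7 degrees, less where a joint would pass 70% of its speed; a pose out of reach is approached as far as the arm can. A call with a number of a shift or a turn outside -1 to 1 is refused whole. A call with a gripper value outside its range is refused whole. The fingers move at their own pace and stop on an object; "grip_force" is the grip in N (left out, the last holds). Time passes only in rows, so rows that do not move let the fingers close. It gives the time, the measured TCP pose, the force, the opening and the grip force at its end, in the units of the state.
- manip.get_state(): the state, without advancing time (a new reading comes with each control period).
- manip.capture(name): name is "scene" or "top"; returns the picture (480x640x3 uint8, red, green, blue); there is no depth.
- manip.camera_params(name): a dict with "intrinsics" (3x3 intrinsics, pixels), "world_to_cam" (4x4, takes a point from world to camera coordinates). Camera axes: x right, y up, looking along -z (the intrinsics and any distortion apply to the point x, -y, -z); pixel columns grow to the right and rows downward; lengths in m; the calibration is good to about 2 mm. A picture is of the moment at which its call begins. camera_params takes no time and is no camera call.
- manip.job_done(): hands the job in; it is judged then, once.
The state is a dict: "time": time; "joint_pos": joint angles; "qd": joint speeds; "joint_efforts": joint torques, N m; "eef_pos": TCP position; "eef_rot": TCP orientation; "contact_force": force on the tool from outside, world axes, zero at the start; "moment": the same for the moment, N m; "grip_width": opening from 0.0 (shut) to 1.0 (fully open); "grasp_force": force on a finger pad.
Only numpy, scipy, OpenCV 4.12 (cv2) and the standard library are available. Lean on these libraries where they do the work, as an engineer would, in place of code of your own. Each camera call takes 0.05 s, during which the arm holds its last target. There are 200 camera calls.

TASK

The unbolted end of the low rail has dropped off its line. Take the tapered wedge and slide it thin end first, flat on the bench and without bearing down hard on it, under that end of the rail from the side nearer the robot, until the wedge alone has brought the rail's top edge up to the pencil line, tight under the stop block clamped there. Feel for the moment it goes snug, do not force it further, then let go so that the wedge holds the rail there; leave the offcut, mallet and chisel where they lie.

Things in the scene. Friction and masses are not known exactly. Their poses are not given: they have to be found in the camera images.
- wedge: loose tapered hardwood wedge, 200 mm long, 38 wide, 4 high at the thin end, 34 at the heel, 110 g; flat underside, sloping top (0.15 mm per mm), upright parallel sides. Origin: centre of the underside; x points to the thin end (heel at x = -100 mm), z up. It starts on its underside, right or left of the stand
- wedge_tip (a point): centre of the wedge's thin end, on the underside (100 mm from the wedge's origin along its x)
- stand: fixed stand in assembly: two wooden legs 45 x 45 x 200 mm behind the rail (x 16 to 61 mm), free leg at y = -100, bolted leg at y = 270 mm, each with an 80 mm long, 22 mm high cleat behind it. Origin under mid-thickness of the rail, level with the legs' feet (let 0 to 3 mm into the bench); x square across the rail, away from the robot's side; y along it to the bolted leg; z up
- rail: low wooden rail 450 mm long, 32 thick, 60 high, 0.5 to 0.7 kg, lying across the robot-side faces of both legs. It swings freely on one bolt at the left leg; its right end has dropped on a thin packer. Origin: on the bolt, mid rail; y along the rail (free end at y = -410 mm), z up. It droops 0.033 rad at the start; level, it meets the stop block
- rail_top (a point): point on the rail's top edge, on its face that lies against the free leg, at the middle of that leg: about 12 mm below the line at the start, level with it when the job is done
- line (a point): pencil line squared round the free leg, 80 mm above the legs' feet (77 to 80 above the bench); this point is in the middle of the leg's robot-side face; x, y, z as the stand's. The stop block, 32 x 36 x 40 mm, is held on this face by a screw clamp, its underside on the line; the clamp's jaw stands out 18 mm towards the robot at 104 mm height
- rail_edge (a point): point on the rail's lower robot-side edge, above wedge_spot: the edge that the wedge lifts, 8 to 11 mm above the bench at the start, 9 mm higher when the rail is level: about 60 mm of wedge travel. Until it touches, sliding the wedge takes a newton or two; lifting takes a steady 5 to 10 N push (more if one bears down on the wedge)
- wedge_spot (a point): point at foot level below the rail's robot-side face, 100 mm from the free leg's middle: the wedge goes in here along x (axes as the stand's); 30 mm to either side will do. When the rail meets the block the push climbs some 3 N per mm: 9 to 13 N above the steady lifting push is snug and the wedge then stays by itself; 17 N above can bruise the rail
- offcut: bystander: a parallel offcut of the same wood, 150 x 38 x 20 mm, not tapered; origin at the centre of its underside, x along it
- mallet: bystander: wooden mallet on its side, head 75 x 110 x 56 mm, its handle reaching 258 mm from the origin to its -x; origin under the head
- chisel: bystander: bench chisel 235 mm long with a wooden handle, blade to its +x; origin underneath, where blade and handle meet
- table: the fixed wooden bench, its top at z = 0, origin at the middle of the top; the wedge slides on it. A hand that holds the wedge stiffly at one height comes to bear down on it as it is pushed under the load, so ease off by the force felt: over 40 N between wedge and bench, under the rail, scores the top, under 15 N is good
Mind the look-alikes: they are no part of the job. What is shaped like the wedge but black, green or turquoise is not meant.

How it is judged:
By the outcome, as a careful person would: the job done as asked, in the order asked, and still so for the second after the job is handed in, with the robot touching nothing.
It also fails if it takes over 70 s, if anything falls off the work surface, if the arm or the gripper's body presses on something with over 40 N, if the wrist force passes 120 N, or if a joint passes its speed limit or range.

## Working session

There is one attempt and no reset: what is moved stays moved. The work goes in short steps, Python scripts to look and compute and a tool call to move; the robot and the scene stay as the last step left them, time stands still between calls to the robot, and variables do not carry over. Pictures are saved under pics/ and viewed, at most 10 in all, crops included, and the job is handed in when it is done.

Besides the shell and the picture viewer there is one more tool, called after "Emit:" as name(argument=value, ...), one argument or row to a line, values as JSON. step_arm: Moves the arm, as the interface text tells. Its arguments: {"type":"object","properties":{"rows":{"type":"string"},"grip_force":{"type":"number"}},"required":["rows"]}

```bash
mkdir -p pics; cat > h.py <<'E'
import numpy as np, cv2
from plant import manip
from scipy.spatial.transform import Rotation as R
def snap(n,f):
    im=manip.capture(n); cv2.imwrite('pics/'+f,im[:,:,::-1]); return im
def ray(n,u,v):
    p=manip.camera_params(n);K=np.array(p['intrinsics']);T=np.array(p['world_to_cam'])
    d=np.linalg.inv(K)@[u,v,1]; d=np.array([d[0],-d[1],-d[2]])
    return -T[:3,:3].T@T[:3,3], T[:3,:3].T@d
def onz(n,u,v,z=0):
    o,d=ray(n,u,v); return o+d*(z-o[2])/d[2]
def proj(n,P):
    p=manip.camera_params(n);K=np.array(p['intrinsics']);T=np.array(p['world_to_cam'])
    c=T[:3,:3]@np.array(P)+T[:3,3]; q=K@[c[0],-c[1],-c[2]]; return q[:2]/q[2]
E
python3 - <<'E'
from h import *
snap('scene','s0.png');snap('top','t0.png')
for n in('scene','top'):print(n,manip.camera_params(n))
print(manip.get_state(),manip.hold_point_z)
E
```

```text
scene {'intrinsics': array([[506.34236289,   0.        , 328.1925288 ],
       [  0.        , 506.34236289, 233.57132324],
       [  0.        ,   0.        ,   1.        ]]), 'world_to_cam': array([[ 0.74212985,  0.67023916, -0.00477021, -0.39206201],
       [-0.53908599,  0.6011079 ,  0.58996236,  0.1480946 ],
       [ 0.39828329, -0.43525713,  0.80741666, -1.84629977],
       [ 0.        ,  0.        ,  0.        ,  1.        ]])}
top {'intrinsics': array([[525.01840194,   0.        , 316.92081599],
       [  0.        , 525.01840194, 234.43157989],
       [  0.        ,   0.        ,   1.        ]]), 'world_to_cam': array([[-0.00374608, -0.99998451, -0.00411741,  0.11564725],
       [ 0.98305776, -0.00443717,  0.18324232, -0.45453931],
       [-0.18325775, -0.00336121,  0.98305915, -1.27569552],
       [ 0.        ,  0.        ,  0.        ,  1.        ]])}
{'time': 0.1, 'joint_pos': array([ 1.23021314,  0.62926394,  0.03842494,  1.51826248, -0.02699173,
        0.99631629, -0.01998139]), 'qd': array([-0.001287  , -0.002996  ,  0.00050924, -0.00295244,  0.00026476,
       -0.00096105, -0.00059408]), 'joint_efforts': array([ 2.69307078e-03, -5.64531398e+01,  1.23030670e+00, -1.93971312e+01,
        1.12852233e-02,  5.39743443e-03, -1.44499444e-05]), 'eef_pos': array([ 0.17625497, -0.62506069,  0.23047578]), 'eef_rot': array([-3.11028138e+00, -4.30098009e-01,  3.93384051e-04]), 'contact_force': array([-0.63097139, -0.73398612,  1.08424476]), 'moment': array([ 0.02621691, -0.00980736,  0.00121987]), 'grasp_force': 0.0, 'grip_width': 0.9980681460110178} 0.0187
```

View pics/s0.png

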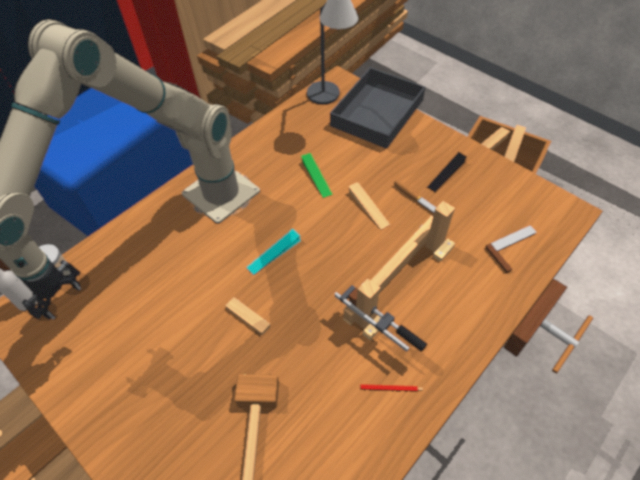

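View pics/t0.png

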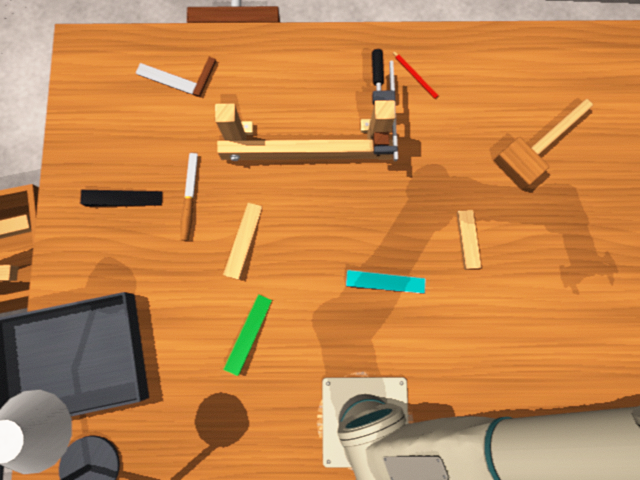

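The wedge candidates are: wood bar at top (243,241), offcut-like bar at (469,240), turquoise at (386,281), green at (248,335) and black at (122,198). By colour and length (about 200 mm) I choose (243,241); the other wooden bar is about 150 mm. I'll check this in one close crop.

```bash
python3 - <<'E'
from h import *
t=cv2.imread('pics/t0.png');s=cv2.imread('pics/s0.png')
f=lambda i,x,y,w,h,k:cv2.resize(i[y:y+h,x:x+w],(w*k,h*k),interpolation=cv2.INTER_CUBIC)
a=f(t,210,190,66,100,6)[:, :400]
b=f(s,335,170,66,75,6)
c=np.zeros((600,800,3),np.uint8);c[:600,:396]=a;c[:450,400:796]=b
cv2.imwrite('pics/c1.png',c)
cv2.imwrite('pics/c2.png',f(t,205,85,200,90,4))
for n,u,v in[('top',248,204),('top',261,206),('top',238,279),('top',225,276),('top',460,211),('top',480,268)]:print(u,v,onz(n,u,v).round(4))
E
```

```text
248 204 [0.5449 0.2943 0.    ]
261 206 [0.5393 0.2601 0.    ]
238 279 [0.348  0.3159 0.    ]
225 276 [0.3559 0.3493 0.    ]
460 211 [ 0.5234 -0.2599  0.    ]
480 268 [ 0.3736 -0.303   0.    ]
```

View pics/c1.png

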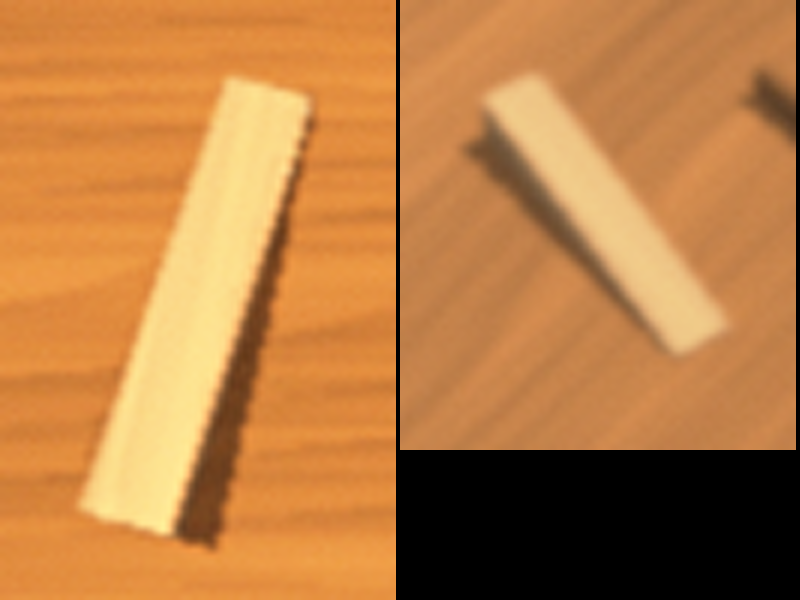

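View pics/c2.png

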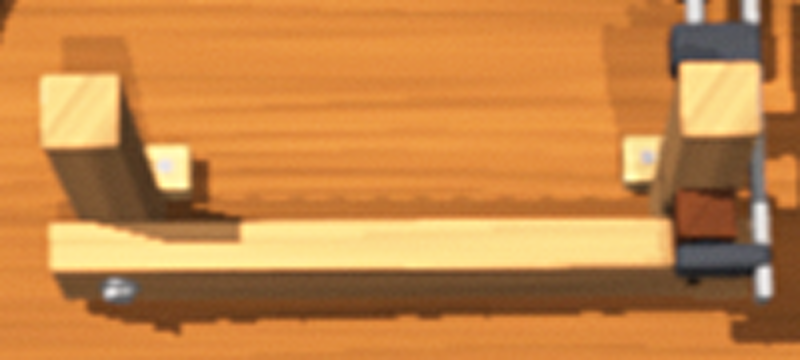

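Crop c1: the bar's far end (top 248,203 / 262,206) is thin and its near end (239,279 / 223,275) casts the big shadow, so it is the heel. c2: leg tops at about (215..235,104..122) and (375..395,101..119); rail top's near edge runs (218,152)–(373,152).

```bash
python3 - <<'E'
from h import *
from scipy.optimize import least_squares as LS
c1=lambda x,y:(210+(x-2.5)/6,190+(y-2.5)/6)
c2=lambda x,y:(205+(x-1.5)/4,85+(y-1.5)/4)
sc=lambda x,y:(335+(x-400-2.5)/6,170+(y-2.5)/6)
W=[('top',c1(228,78),(.1,.019,.004)),('top',c1(311,98),(.1,-.019,.004)),('top',c1(175,535),(-.1,-.019,.034)),('top',c1(80,508),(-.1,.019,.034)),
('scene',sc(482,100),(-.1,.019,.034)),('scene',sc(541,73),(-.1,.019,.034)),('scene',sc(729,325),(.1,.019,.004)),('scene',sc(680,355),(.1,-.019,.004))]
W[4]=('scene',sc(482,100),(-.1,-.019,.034))
def fit(L,x0):
    def r(p):
        M=R.from_euler('z',p[2]).as_matrix()
        return np.concatenate([proj(n,M@np.array(q)+[p[0],p[1],0])-uv for n,uv,q in L])
    s=LS(r,x0);print(s.x.round(4),r(s.x).round(1));return s.x
w=fit(W,[.45,.3,0]); fit(W[:4],w);fit(W[4:],w)
h=.1985
S=[]
for y0,P in((.27,[(42,74),(120,74),(122,148),(48,150)]),(-.1,[(682,62),(760,62),(760,136),(682,136)])):
    for (dx,dy),p in zip([(.061,.0225),(.061,-.0225),(.016,-.0225),(.016,.0225)],P): S.append(('top',c2(*p),(dx,y0+dy,h)))
S.append(('top',c2(49,222),(.016,.31,.079)));S.append(('top',c2(52,270),(-.016,.31,.079)))
s=fit(S,[.65,0,0])
M=R.from_euler('z',s[2]).as_matrix()
print('spot',M@[-.016,0,0]+[s[0],s[1],0], 'freeleg',M@[.016,-.1,0]+[s[0],s[1],0])
E
```

```text
[ 0.447   0.3033 -0.2649] [-0.2 -0.3 -0.1  0.  -1.  -0.1  0.3  0.5  0.2  0.2 -0.9  0.4  0.3  0.5
 -0.4  0.3]
[ 0.4471  0.3027 -0.2635] [-0.  -0.3  0.1 -0.  -0.7 -0.1  0.6  0.5]
[ 0.4465  0.305  -0.2692] [ 0.5 -0.2 -0.6  0.1  0.4  0.2 -0.3 -0.1]
[0.6791 0.0539 0.014 ] [ 0.3  0.2  0.2 -0.1 -0.5 -0.3 -1.5 -0.5 -0.   0.3 -0.1 -0.1  0.8 -0.3
  0.7  0.1  0.5  0.3 -0.5  0.4]
spot [0.66306521 0.0536709  0.        ] freeleg [ 0.69646196 -0.04587134  0.        ]
```

```bash
cat >> h.py <<'E'
def plan(T):
    "targets (x,y,z,tool-x yaw): prints turn (tool axes) then shift after turn, in units"
    s=manip.get_state();p=s['eef_pos'];M=R.from_rotvec(s['eef_rot'])
    for x,y,z,a in T:
        G=R.from_euler('z',a)*R.from_euler('x',np.pi)
        r=(M.inv()*G).as_rotvec()/np.deg2rad(10)
        print('turn',r.round(2),'shift',(G.inv().apply(np.array([x,y,z])-p)/.04).round(2)); p=np.array([x,y,z]);M=G
E
python3 - <<'E'
from h import *
c,s=np.cos(-.265),np.sin(-.265); gx,gy=.447-.075*c,.3035-.075*s; print(gx,gy)
plan([(.45,-.4,.23,.275),(.5,0,.23,1.57),(gx,gy,.23,np.pi-.265),(gx,gy,.06,np.pi-.265)])
E
```

```text
0.3746180624339002 0.3231431951112143
turn [-0.01  0.   -0.  ] shift [ 8.11 -3.56  0.01]
turn [ 0.    0.   -7.42] shift [10.    1.24  0.  ]
turn [ 0.    0.   -7.49] shift [5.14 6.98 0.  ]
turn [0. 0. 0.] shift [ 0.   -0.    4.25]
```

Emit:
step_arm(
  rows="0 0 0 0.9 -0.4 0 1;0 0 0 0.9 -0.4 0 1;0 0 0 0.9 -0.4 0 1;0 0 0 0.9 -0.4 0 1;0 0 0 0.9 -0.4 0 1;0 0 0 0.9 -0.4 0 1;0 0 0 0.9 -0.4 0 1;0 0 0 0.9 -0.4 0 1;0 0 0 0.9 -0.4 0 1;0 0 -0.9 0 0 0 1;0 0 -0.9 0 0 0 1;0 0 -0.9 0 0 0 1;0 0 -0.9 0 0 0 1;0 0 -0.9 0 0 0 1;0 0 -0.9 0 0 0 1;0 0 -0.9 0 0 0 1;0 0 -0.9 0 0 0 1;0 0 -0.2 0 0 0 1",
)

```text
time: 2.35
eef_pos: [0.4488, -0.399, 0.2309]
eef_rot: [-2.226, -2.216, -0.0]
contact_force: [-0.6, 0.6, 0.3]
grip_width: 1.0
grasp_force: 0.0
```

Emit:
step_arm(
  rows="0 0 0 1 0.12 0 1;0 0 0 1 0.12 0 1;0 0 0 1 0.12 0 1;0 0 0 1 0.12 0 1;0 0 0 1 0.12 0 1;0 0 0 1 0.12 0 1;0 0 0 1 0.12 0 1;0 0 0 1 0.12 0 1;0 0 0 1 0.12 0 1;0 0 0 1 0.12 0 1;0 0 -0.9 0 0 0 1;0 0 -0.9 0 0 0 1;0 0 -0.9 0 0 0 1;0 0 -0.9 0 0 0 1;0 0 -0.9 0 0 0 1;0 0 -0.9 0 0 0 1;0 0 -0.9 0 0 0 1;0 0 -0.9 0 0 0 1;0 0 -0.3 0 0 0 1",
)

```text
time: 4.72
eef_pos: [0.4988, 0.0005, 0.2311]
eef_rot: [-0.417, -3.113, -0.0]
contact_force: [-0.4, -0.7, -0.2]
grip_width: 0.998
grasp_force: 0.0
```

```bash
python3 - <<'E'
from h import *
s=manip.get_state();print(s)
a=np.pi-.265
plan([(.3746,.3231,.12,a),(.3746,.3231,.004,a)])
E
```

```text
{'time': 4.725, 'joint_pos': array([ 0.44339744,  0.49524505, -0.7249219 ,  1.91713752,  0.41890414,
        0.88539336,  0.81117823]), 'qd': array([ 0.06586059,  0.02764543, -0.10639144, -0.00220643,  0.06570625,
        0.02585251,  0.31848186]), 'joint_efforts': array([-2.59397356e-01, -4.12842965e+01, -6.30668253e+00, -1.63317400e+01,
       -2.70570244e-02, -1.51357037e-02, -1.40399295e-01]), 'eef_pos': array([0.49880698, 0.00052673, 0.23112056]), 'eef_rot': array([-4.16676580e-01, -3.11329482e+00, -8.97756880e-05]), 'contact_force': array([-0.43354279, -0.73045754, -0.18510822]), 'moment': array([-0.00502989,  0.03572173,  0.03573277]), 'grasp_force': 0.0, 'grip_width': 0.9982782127814795}
turn [-0.   -0.   -0.01] shift [5.11 6.97 2.78]
turn [0. 0. 0.] shift [ 0.  -0.   2.9]
```

Emit:
step_arm(
  rows="0 0 0 0.5 0.7 0 1;0 0 0 0.5 0.7 0 1;0 0 0 0.5 0.7 0 1;0 0 0 0.5 0.7 0.2 1;0 0 0 0.5 0.7 0.3 1;0 0 0 0.5 0.7 0.4 1;0 0 0 0.5 0.7 0.4 1;0 0 0 0.5 0.7 0.4 1;0 0 0 0.5 0.7 0.4 1;0 0 0 0.6 0.7 0.4 1;0 0 0 0 0 0.3 1;0 0 0 0 0 0 1;0 0 0 0 0 0 1",
)

```text
time: 6.35
eef_pos: [0.3766, 0.3234, 0.1195]
eef_rot: [0.421, 3.113, -0.001]
contact_force: [0.4, 0.2, 0.2]
grip_width: 1.002
grasp_force: 0.0
```

```bash
python3 - <<'E'
from h import *
s=manip.get_state();print(s['joint_pos'].round(2),s['eef_pos'])
a=np.pi-.265
plan([(.3746,.3231,.004,a)])
snap('top','t1.png')
t=cv2.imread('pics/t1.png');cv2.imwrite('pics/t1c.png',cv2.resize(t[180:300,180:300],None,fx=5,fy=5,interpolation=cv2.INTER_CUBIC))
E
```

```text
[-0.38  0.64 -0.57  2.03  0.59  0.63 -0.05] [0.37662231 0.3234393  0.11951675]
turn [-0.    0.   -0.02] shift [ 0.05 -0.02  2.89]
```

View pics/t1c.png

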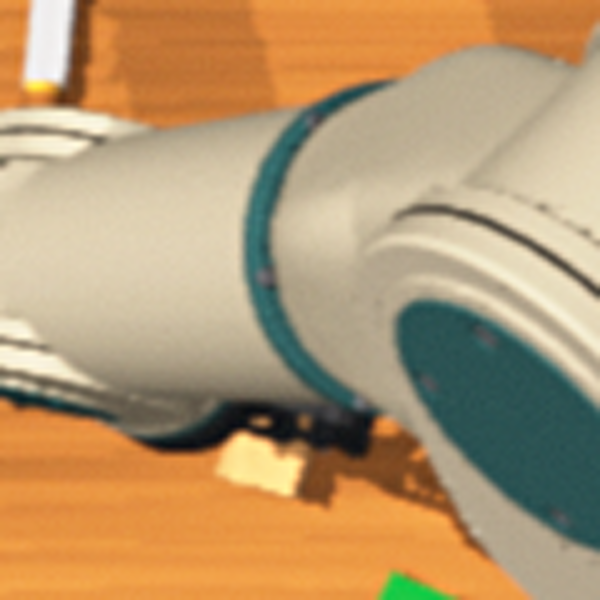

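The wrist covers the wedge; its heel still shows at about (232,274), as measured, and the green look-alike's end (259,296) is clear of the fingers. I'll descend and grip.

Emit:
step_arm(
  rows="0 0 0 0.05 0 0.5 1;0 0 0 0 0 0.5 1;0 0 0 0 0 0.5 1;0 0 0 0 0 0.5 1;0 0 0 0 0 0.4 1;0 0 0 0 0 0.25 1;0 0 0 0 0 0.2 1;0 0 0 0 0 0 1;0 0 0 0 0 0 1",
)

```text
time: 7.52
eef_pos: [0.3741, 0.3252, 0.0057]
eef_rot: [0.417, 3.113, 0.001]
contact_force: [-0.3, -0.0, -0.5]
grip_width: 1.002
grasp_force: 0.0
```

Emit:
step_arm(
  rows="0 0 0 0 0 0 0;0 0 0 0 0 0 -0.2;0 0 0 0 0 0 -0.4;0 0 0 0 0 0 -0.6;0 0 0 0 0 0 -1;0 0 0 0 0 0 -1;0 0 0 0 0 0 -1",
  grip_force=40,
)

```text
time: 8.4
eef_pos: [0.3741, 0.325, 0.0057]
eef_rot: [0.417, 3.113, 0.0]
contact_force: [0.0, 0.4, 5.3]
grip_width: 0.44
grasp_force: 40.6
```

Emit:
step_arm(
  rows="0 0 0 0 0 -0.2 -1;0 0 0 0 0 -0.3 -1;0 0 0 0 0 -0.3 -1;0 0 0 0 0 0 -1;0 0 0 0 0 0 -1",
)

```text
time: 9.02
eef_pos: [0.3741, 0.3249, 0.0374]
eef_rot: [0.418, 3.114, 0.0]
contact_force: [-0.0, -0.2, -1.5]
grip_width: 0.439
grasp_force: 40.2
```

```bash
python3 - <<'E'
from h import *
s=manip.get_state();print(s['eef_pos'],s['contact_force'],s['moment'],s['grip_width'])
a=np.pi+.014
plan([(.47,.26,.037,a),(.47,.051,.037,a)])
snap('scene','s1.png')
t=cv2.imread('pics/s1.png');cv2.imwrite('pics/s1c.png',cv2.resize(t[130:290,300:460],None,fx=3.5,fy=3.5,interpolation=cv2.INTER_CUBIC))
E
```

```text
[0.37405497 0.32485752 0.0374024 ] [-0.03778698 -0.22043005 -1.46308211] [-0.0210159  -0.00861242  0.04041271] 0.4392621038897905
turn [ 0.    0.   -1.61] shift [-2.38 -1.65  0.01]
turn [0. 0. 0.] shift [ 0.07 -5.22 -0.  ]
```

View pics/s1c.png

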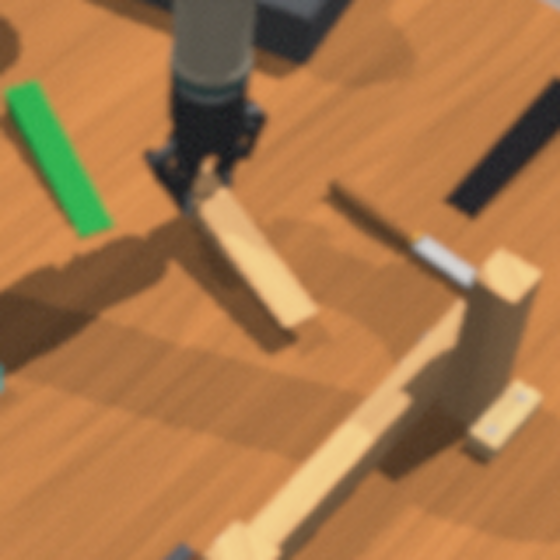

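The wedge is held level at crop (255,260), clear of chisel and rail.

Emit:
step_arm(
  rows="0 0 -0.4 0 0 0 -1;0 0 -0.4 0 0 0 -1;0 0 -0.4 0 0 0 -1;0 0 -0.4 0 0 0 -1;0 0 0 -0.23 -0.68 0 -1;0 0 0 -0.23 -0.68 0 -1;0 0 0 -0.23 -0.68 0 -1;0 0 0 -0.23 -0.68 0 -1;0 0 0 -0.23 -0.68 0 -1;0 0 0 -0.23 -0.68 0 -1;0 0 0 -0.23 -0.68 0 -1;0 0 0 -0.23 -0.68 0 -1;0 0 0 -0.23 -0.68 0 -1;0 0 0 -0.23 -0.68 0 -1;0 0 0 0 0 0 -1;0 0 0 0 0 0 -1",
)

```text
time: 11.08
eef_pos: [0.4691, 0.0549, 0.0371]
eef_rot: [0.021, -3.141, -0.001]
contact_force: [-0.6, 0.2, -1.8]
grip_width: 0.443
grasp_force: 40.3
```

```bash
python3 - <<'E'
from h import *
s=manip.get_state();print(s['joint_pos'].round(2),s['eef_pos'],s['contact_force'],s['moment'],s['grip_width'])
plan([(.47,.051,.006,np.pi+.014)])
snap('top','t2.png')
t=cv2.imread('pics/t2.png');cv2.imwrite('pics/t2c.png',cv2.resize(t[90:290,200:420],None,fx=3,fy=3,interpolation=cv2.INTER_CUBIC))
E
```

```text
[ 0.17  0.78 -0.52  2.14  0.9   0.46  0.52] [0.46914413 0.05486525 0.03712812] [-0.5739756   0.21819846 -1.79983648] [ 0.00666916  0.020125   -0.02428342] 0.44330143884023326
turn [ 0. -0. -0.] shift [-0.02 -0.1   0.78]
```

View pics/t2c.png

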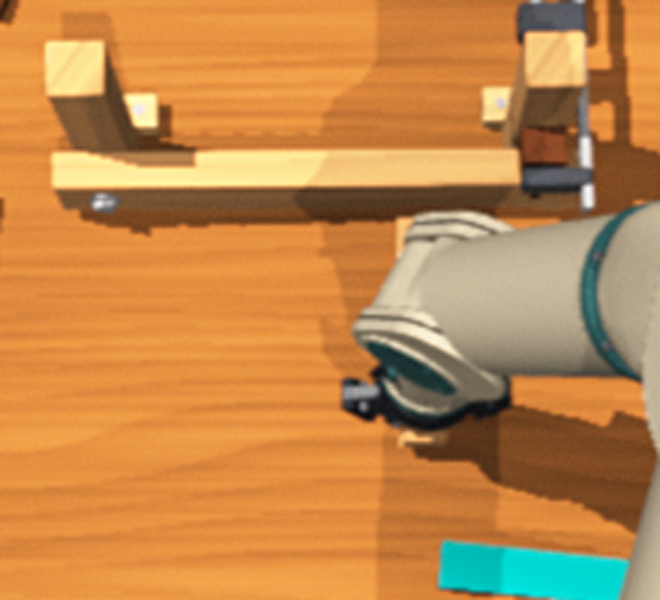

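```bash
python3 - <<'E'
from h import *
for z in(.2,.3,.4):print(z,onz('top',350,162,z).round(3),onz('top',400,163,z).round(3))
print(onz('top',333,163,.01), onz('top',341,239,.034))
snap('scene','s2.png')
t=cv2.imread('pics/s2.png');cv2.imwrite('pics/s2c.png',cv2.resize(t[90:350,200:480],None,fx=2.3,fy=2.3,interpolation=cv2.INTER_CUBIC))
E
```

```text
0.2 [0.592 0.038 0.2  ] [ 0.589 -0.075  0.2  ]
0.3 [0.559 0.044 0.3  ] [ 0.556 -0.059  0.3  ]
0.4 [0.525 0.05  0.4  ] [ 0.523 -0.043  0.4  ]
[0.65260907 0.07072413 0.01      ] [0.44455656 0.0531232  0.034     ]
```

View pics/s2c.png

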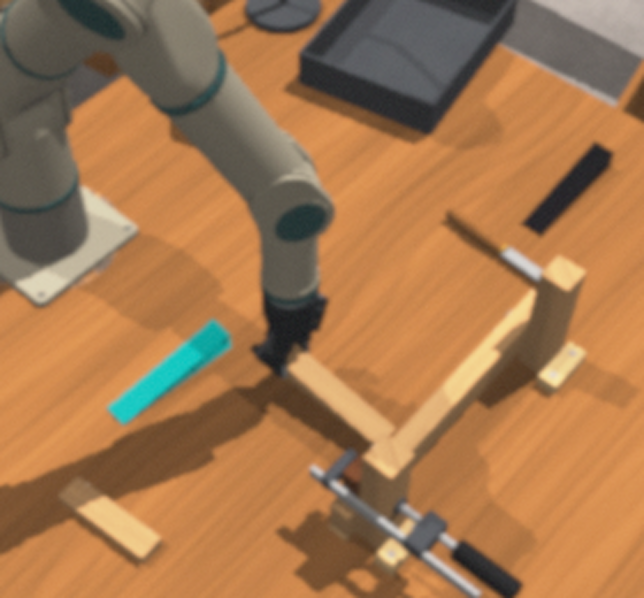

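It is held straight (tip near the rail at top (333,163), heel (341,239)), and the wrist is well above the leg and clamp. Lowering to the bench.

Emit:
step_arm(
  rows="0 0 0 0 0 0.3 -1;0 0 0 0 0 0.3 -1;0 0 0 0 0 0.1 -1;0 0 0 0 0 0.04 -1;0 0 0 0 0 0 -1;0 0 0 0 0 0 -1",
)

```text
time: 11.92
eef_pos: [0.4697, 0.0542, 0.008]
eef_rot: [-0.02, 3.141, 0.0]
contact_force: [-0.3, 0.3, -2.5]
grip_width: 0.437
grasp_force: 40.3
```

Emit:
step_arm(
  rows="0 0 0 0 0 0.03 -1;0 0 0 0 0 0 -1;0 0 0 0 0 0 -1",
)

```text
time: 12.3
eef_pos: [0.4695, 0.0542, 0.0066]
eef_rot: [-0.02, 3.141, -0.0]
contact_force: [0.5, -0.5, -1.1]
grip_width: 0.439
grasp_force: 40.3
```

Emit:
step_arm(
  rows="0 0 0 0 0 0.02 -1;0 0 0 0 0 0 -1;0 0 0 0 0 0 -1",
)

```text
time: 12.68
eef_pos: [0.4695, 0.0542, 0.0057]
eef_rot: [-0.02, 3.141, -0.0]
contact_force: [0.5, 0.2, -1.2]
grip_width: 0.437
grasp_force: 40.3
```

Emit:
step_arm(
  rows="0 0 0 0 0 0.015 -1;0 0 0 0 0 0 -1;0 0 0 0 0 0 -1",
)

```text
time: 13.05
eef_pos: [0.4695, 0.0542, 0.0057]
eef_rot: [-0.021, 3.141, -0.001]
contact_force: [-0.9, -0.4, 6.5]
grip_width: 0.441
grasp_force: 41.3
```

Emit:
step_arm(
  rows="0 0 0 -0.05 0 -0.01 -1;0 0 0 -0.1 0 0 -1;0 0 0 -0.1 0 0 -1;0 0 0 -0.1 0 0 -1;0 0 0 -0.1 0 0 -1;0 0 0 -0.1 0 0 -1;0 0 0 -0.1 0 0 -1;0 0 0 -0.1 0 0 -1",
)

```text
time: 14.05
eef_pos: [0.4972, 0.0544, 0.0057]
eef_rot: [0.021, -3.138, 0.002]
contact_force: [-6.5, -0.9, 9.4]
grip_width: 0.442
grasp_force: 41.6
```

Emit:
step_arm(
  rows="0 0 0 -0.05 0 0 -1;0 0 0 -0.05 0 0 -1;0 0 0 -0.05 0 0 -1;0 0 0 -0.05 0 0 -1;0 0 0 -0.05 0 0 -1;0 0 0 -0.05 0 0 -1",
)

```text
time: 14.8
eef_pos: [0.5092, 0.0546, 0.0057]
eef_rot: [0.021, -3.138, 0.002]
contact_force: [-6.6, 0.2, 10.0]
grip_width: 0.439
grasp_force: 41.6
```

Emit:
step_arm(
  rows="0 0 0 -0.03 0 -0.02 -1;0 0 0 -0.03 0 0 -1;0 0 0 -0.03 0 0 -1;0 0 0 -0.03 0 0 -1",
)

```text
time: 15.3
eef_pos: [0.5165, 0.0548, 0.0062]
eef_rot: [-0.02, 3.141, 0.0]
contact_force: [-0.7, -0.4, -0.4]
grip_width: 0.439
grasp_force: 40.3
```

Emit:
step_arm(
  rows="0 0 0 -0.05 0 0 -1;0 0 0 -0.05 0 0 -1;0 0 0 -0.05 0 0 -1;0 0 0 -0.05 0 0 -1",
)

```text
time: 15.8
eef_pos: [0.524, 0.0549, 0.0062]
eef_rot: [0.02, -3.141, 0.0]
contact_force: [-2.2, 0.2, -1.5]
grip_width: 0.44
grasp_force: 40.2
```

Emit:
step_arm(
  rows="0 0 0 -0.05 0 0 -1;0 0 0 -0.05 0 0 -1;0 0 0 -0.05 0 0 -1;0 0 0 -0.05 0 0 -1",
)

```text
time: 16.3
eef_pos: [0.5291, 0.0548, 0.0058]
eef_rot: [0.021, -3.136, 0.002]
contact_force: [-7.8, 0.6, 1.1]
grip_width: 0.44
grasp_force: 40.5
```

Emit:
step_arm(
  rows="0 0 0 -0.05 0 0 -1;0 0 0 -0.05 0 0 -1;0 0 0 -0.05 0 0 -1;0 0 0 -0.05 0 0 -1",
)

```text
time: 16.8
eef_pos: [0.537, 0.0548, 0.0057]
eef_rot: [0.021, -3.136, 0.002]
contact_force: [-6.7, 0.7, 1.4]
grip_width: 0.436
grasp_force: 40.6
```

Emit:
step_arm(
  rows="0 0 0 -0.05 0 0 -1;0 0 0 -0.05 0 0 -1;0 0 0 -0.05 0 0 -1;0 0 0 -0.05 0 0 -1",
)

```text
time: 17.3
eef_pos: [0.5448, 0.0549, 0.0058]
eef_rot: [0.021, -3.136, 0.002]
contact_force: [-8.0, 0.3, 1.1]
grip_width: 0.437
grasp_force: 40.6
```

Steady lifting push is 7–8 N with little downforce. Continue.

Emit:
step_arm(
  rows="0 0 0 -0.05 0 0 -1;0 0 0 -0.05 0 0 -1;0 0 0 -0.05 0 0 -1;0 0 0 -0.05 0 0 -1",
)

```text
time: 17.8
eef_pos: [0.5526, 0.055, 0.0058]
eef_rot: [0.021, -3.135, 0.003]
contact_force: [-8.9, -0.9, 1.9]
grip_width: 0.438
grasp_force: 40.7
```

Emit:
step_arm(
  rows="0 0 0 -0.05 0 0 -1;0 0 0 -0.05 0 0 -1;0 0 0 -0.05 0 0 -1;0 0 0 -0.05 0 0 -1",
)

```text
time: 18.3
eef_pos: [0.5605, 0.0551, 0.0057]
eef_rot: [0.021, -3.135, 0.003]
contact_force: [-9.4, -0.6, 3.4]
grip_width: 0.439
grasp_force: 40.8
```

Emit:
step_arm(
  rows="0 0 0 -0.05 0 0 -1;0 0 0 -0.05 0 0 -1;0 0 0 -0.05 0 0 -1;0 0 0 0 0 0 -1",
)

```text
time: 18.8
eef_pos: [0.5669, 0.0552, 0.0057]
eef_rot: [0.021, -3.136, 0.002]
contact_force: [-8.3, -0.4, 0.8]
grip_width: 0.438
grasp_force: 40.7
```

Emit:
step_arm(
  rows="0 0 0 -0.04 0 0 -1;0 0 0 -0.04 0 0 -1;0 0 0 -0.04 0 0 -1",
)

```text
time: 19.18
eef_pos: [0.5711, 0.0552, 0.0058]
eef_rot: [0.021, -3.135, 0.003]
contact_force: [-9.7, 0.5, 3.0]
grip_width: 0.437
grasp_force: 40.8
```

Emit:
step_arm(
  rows="0 0 0 -0.04 0 0 -1;0 0 0 -0.04 0 0 -1",
)

```text
time: 19.42
eef_pos: [0.5742, 0.0553, 0.0057]
eef_rot: [0.021, -3.134, 0.003]
contact_force: [-10.1, -0.4, 2.7]
grip_width: 0.439
grasp_force: 40.9
```

Emit:
step_arm(
  rows="0 0 0 -0.04 0 0 -1;0 0 0 -0.04 0 0 -1",
)

```text
time: 19.68
eef_pos: [0.5772, 0.0553, 0.0058]
eef_rot: [0.021, -3.134, 0.003]
contact_force: [-9.7, 0.4, 4.5]
grip_width: 0.432
grasp_force: 40.9
```

Emit:
step_arm(
  rows="0 0 0 -0.03 0 0 -1;0 0 0 -0.03 0 0 -1",
)

```text
time: 19.92
eef_pos: [0.5794, 0.0553, 0.0058]
eef_rot: [0.021, -3.134, 0.003]
contact_force: [-11.2, 0.1, 4.1]
grip_width: 0.438
grasp_force: 41.0
```

Emit:
step_arm(
  rows="0 0 0 -0.03 0 0 -1;0 0 0 -0.03 0 0 -1",
)

```text
time: 20.18
eef_pos: [0.5817, 0.0554, 0.0058]
eef_rot: [0.021, -3.134, 0.003]
contact_force: [-11.2, -0.8, 5.2]
grip_width: 0.434
grasp_force: 41.0
```

Emit:
step_arm(
  rows="0 0 0 -0.03 0 0 -1;0 0 0 0 0 0 -1",
)

```text
time: 20.42
eef_pos: [0.5831, 0.0554, 0.0057]
eef_rot: [0.021, -3.134, 0.003]
contact_force: [-10.0, -0.2, 5.4]
grip_width: 0.435
grasp_force: 40.9
```

Emit:
step_arm(
  rows="0 0 0 -0.03 0 -0.008 -1;0 0 0 0 0 0 -1",
)

```text
time: 20.68
eef_pos: [0.5856, 0.0554, 0.0058]
eef_rot: [0.021, -3.136, 0.002]
contact_force: [-6.5, -0.2, -1.2]
grip_width: 0.437
grasp_force: 40.2
```

Emit:
step_arm(
  rows="0 0 0 -0.03 0 0 -1;0 0 0 0 0 0 -1",
)

```text
time: 20.92
eef_pos: [0.5863, 0.0553, 0.0058]
eef_rot: [0.021, -3.135, 0.003]
contact_force: [-7.8, 0.1, -0.3]
grip_width: 0.438
grasp_force: 40.4
```

Emit:
step_arm(
  rows="0 0 0 -0.03 0 0 -1;0 0 0 0 0 0 -1",
)

```text
time: 21.18
eef_pos: [0.5875, 0.0554, 0.0058]
eef_rot: [0.021, -3.135, 0.003]
contact_force: [-7.4, 0.1, -0.2]
grip_width: 0.437
grasp_force: 40.4
```

Steady push is about 7.5 N with no downforce, so snug should be about 17–20 N.

Emit:
step_arm(
  rows="0 0 0 -0.03 0 0 -1;0 0 0 0 0 0 -1",
)

```text
time: 21.42
eef_pos: [0.5879, 0.0553, 0.0058]
eef_rot: [0.021, -3.134, 0.003]
contact_force: [-9.7, 0.3, 1.7]
grip_width: 0.441
grasp_force: 40.6
```

Emit:
step_arm(
  rows="0 0 0 -0.03 0 0 -1;0 0 0 0 0 0 -1",
)

```text
time: 21.68
eef_pos: [0.5879, 0.0553, 0.0057]
eef_rot: [0.021, -3.132, 0.004]
contact_force: [-12.4, -0.8, 4.6]
grip_width: 0.432
grasp_force: 41.0
```

Emit:
step_arm(
  rows="0 0 0 -0.03 0 0 -1;0 0 0 0 0 0 -1",
)

```text
time: 21.92
eef_pos: [0.5882, 0.0552, 0.0057]
eef_rot: [0.02, -3.13, 0.005]
contact_force: [-13.7, -0.3, 7.4]
grip_width: 0.441
grasp_force: 40.7
```

Emit:
step_arm(
  rows="0 0 0 -0.02 0 -0.012 -1;0 0 0 0 0 0 -1",
  grip_force=60,
)

```text
time: 22.18
eef_pos: [0.5883, 0.0551, 0.0058]
eef_rot: [0.021, -3.129, 0.005]
contact_force: [-16.4, -1.1, 4.0]
grip_width: 0.437
grasp_force: 60.6
```

Emit:
step_arm(
  rows="0 0 0 -0.02 0 -0.004 -1;0 0 0 0 0 0 -1",
)

```text
time: 22.42
eef_pos: [0.5884, 0.0552, 0.0058]
eef_rot: [0.021, -3.127, 0.005]
contact_force: [-16.9, -1.1, 4.7]
grip_width: 0.432
grasp_force: 60.7
```

Emit:
step_arm(
  rows="0 0 0 -0.02 0 -0.006 -1;0 0 0 0 0 0 -1",
)

```text
time: 22.68
eef_pos: [0.5884, 0.0551, 0.0058]
eef_rot: [0.021, -3.126, 0.006]
contact_force: [-17.9, 0.4, 4.9]
grip_width: 0.425
grasp_force: 60.6
```

Emit:
step_arm(
  rows="0 0 0 -0.02 0 -0.006 -1;0 0 0 0 0 0 -1",
)

```text
time: 22.92
eef_pos: [0.5884, 0.0551, 0.0058]
eef_rot: [0.021, -3.125, 0.006]
contact_force: [-19.0, -0.6, 5.4]
grip_width: 0.437
grasp_force: 60.5
```

Emit:
step_arm(
  rows="0 0 0 -0.02 0 -0.012 -1;0 0 0 0 0 0 -1;0 0 0 0 0 0 -1",
)

```text
time: 23.3
eef_pos: [0.5887, 0.0549, 0.0059]
eef_rot: [0.021, -3.123, 0.006]
contact_force: [-19.9, -0.1, 1.9]
grip_width: 0.43
grasp_force: 60.4
```

Snug: push is about 20 N, 11–12 N above steady. I'll ease off the hand without pulling, then release.

Emit:
step_arm(
  rows="0 0 0 0.05 0 0 -1;0 0 0 0.05 0 0 -1;0 0 0 0.05 0 0 -1;0 0 0 0 0 0 -1",
  grip_force=40,
)

```text
time: 23.8
eef_pos: [0.5888, 0.055, 0.006]
eef_rot: [0.021, -3.134, 0.003]
contact_force: [-4.5, 1.2, -13.7]
grip_width: 0.432
grasp_force: 58.5
```

Emit:
step_arm(
  rows="0 0 0 0 0 0.02 -1;0 0 0 0 0 0 -1",
)

```text
time: 24.05
eef_pos: [0.5888, 0.0549, 0.0059]
eef_rot: [0.02, -3.134, 0.003]
contact_force: [-6.9, -0.4, -7.4]
grip_width: 0.43
grasp_force: 59.3
```

Emit:
step_arm(
  rows="0 0 0 0 0 0.015 -1;0 0 0 0 0 0 -1",
)

```text
time: 24.3
eef_pos: [0.5888, 0.0549, 0.0059]
eef_rot: [0.02, -3.134, 0.004]
contact_force: [-8.7, -0.4, -2.7]
grip_width: 0.435
grasp_force: 59.9
```

Emit:
step_arm(
  rows="0 0 0 0.03 0 0.005 -0.15;0 0 0 0 0 0 0;0 0 0 0 0 0 0.3;0 0 0 0 0 0 1;0 0 0 0 0 0 1;0 0 0 0 0 0 1;0 0 0 0 0 0 1",
)

```text
time: 25.18
eef_pos: [0.5915, 0.0558, 0.0067]
eef_rot: [-0.02, 3.141, 0.0]
contact_force: [0.4, 1.1, 0.6]
grip_width: 0.998
grasp_force: 0.0
```

```bash
python3 - <<'E'
from h import *
s=manip.get_state();print(s['joint_pos'].round(2),s['eef_pos'],s['contact_force'],s['grip_width'])
snap('scene','s3.png')
t=cv2.imread('pics/s3.png');cv2.imwrite('pics/s3c.png',cv2.resize(t[190:350,280:480],None,fx=3.5,fy=3.5,interpolation=cv2.INTER_CUBIC))
E
```

```text
[ 0.22  0.94 -0.59  1.81  0.82  0.66  0.72] [0.59147694 0.0557962  0.00665161] [0.39937642 1.0781308  0.55022062] 0.9980396243616254
```

View pics/s3c.png

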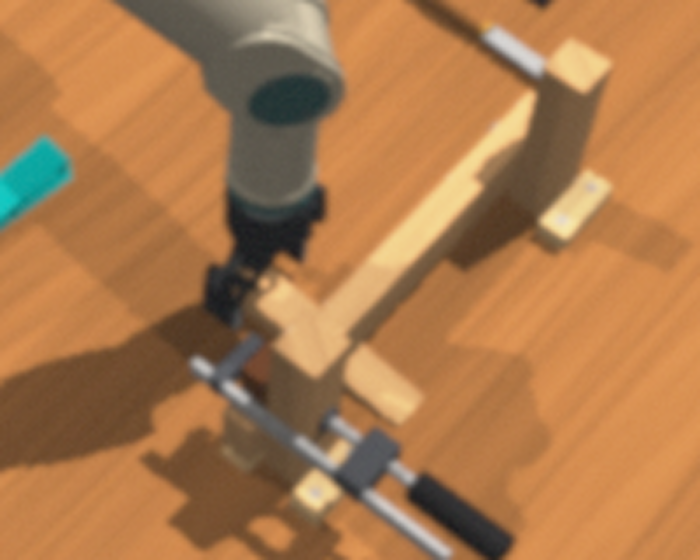

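The wedge is under the rail (thin end out at crop (400,400)) and the fingers are open beside the heel. Retreating straight up.

Emit:
step_arm(
  rows="0 0 0 0 0 -0.2 1;0 0 0 0 0 -0.4 1;0 0 0 0 0 -0.6 1;0 0 0 0 0 -0.8 1;0 0 0 0 0 -0.8 1;0 0 0 0.5 0 -0.8 1;0 0 0 0.8 0 -0.6 1;0 0 0 0.8 0 0 1;0 0 0 0.8 0 0 1;0 0 0 0.8 0 0 1;0 0 0 0 0 0 1;0 0 0 0 0 0 1",
)

```text
time: 26.72
eef_pos: [0.4446, 0.054, 0.1756]
eef_rot: [-0.02, 3.139, 0.0]
contact_force: [0.1, 0.0, 0.8]
grip_width: 0.999
grasp_force: 0.0
```

```bash
python3 - <<'E'
from h import *
s=manip.get_state();print(s['eef_pos'],s['contact_force'])
snap('top','t4.png');snap('scene','s4.png')
t=cv2.imread('pics/t4.png');a=cv2.resize(t[85:265,205:425],None,fx=3,fy=3,interpolation=cv2.INTER_CUBIC)
cv2.imwrite('pics/t4c.png',a)
M=R.from_euler('z',.014).as_matrix();f=lambda x,y,z:M@[x,y,z]+np.array([.6791,.0539,0])
g=lambda u,v:(u/4+205,v/4+85)
for d in(0,.033):
  for y in(.3,.0,-.075):print(d,y,[proj(c,f(-.016,y,.0785-(.27-y)*d)).round(1) for c in('top','scene')])
# wedge heel / tip pixel predictions
for xx in(.489-.0,.489+.2):print(onz('top',*proj('top',[xx,.055,0]),0), proj('top',[xx,.055,.034 if xx<.5 else .004]))
E
```

```text
[0.44457013 0.05404347 0.17555698] [0.14557284 0.01977676 0.83196268]
0 0.3 [array([221.2, 152.5]), array([429.1, 217.9])]
0 0.0 [array([340.4, 150.3]), array([372.7, 276.5])]
0 -0.075 [array([370.3, 149.8]), array([357.1, 292.8])]
0.033 0.3 [array([221.1, 152.4]), array([429.1, 217.7])]
0.033 0.0 [array([340.3, 151.5]), array([372.5, 278. ])]
0.033 -0.075 [array([369.8, 151.3]), array([356.9, 294.7])]
[0.489 0.055 0.   ] [340.0473327  221.75527924]
[0.689 0.055 0.   ] [338.71837469 150.59295906]
```

View pics/t4c.png

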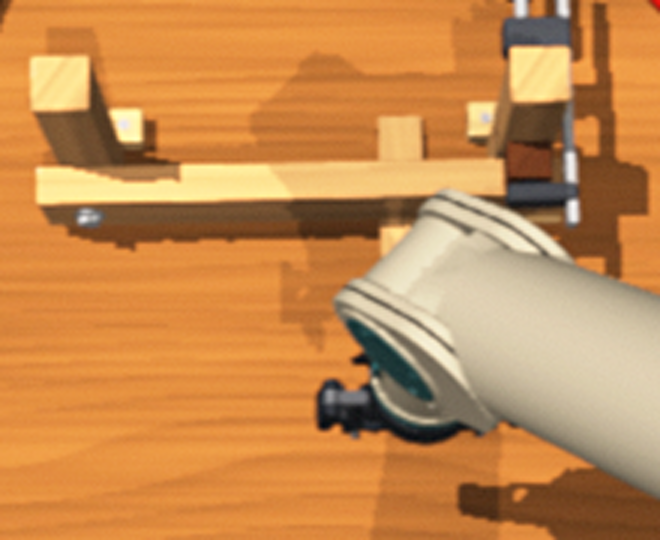

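The rail's near top edge now ends at top (373,149). Level predicts 149.8 and drooped 151.3, so it is up against the block. The wedge tip shows beyond the rail at (338,124) and the robot is clear.

```bash
python3 -c "
from plant import manip
print(manip.job_done())"
```

```text
the job is handed in; nothing more can be done
None
```

The wedge is under the rail's free end and alone holds it level, tight under the stop block. It went snug at about 20 N, roughly 11–12 N above the steady push. I let go, backed the arm clear and handed the job in at about 27 s; the judge's verdict was not shown.

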